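Slide a parts tray gently home in the bench rack

ROBOT

A 6-joint arm with a two-finger parallel gripper is mounted at the origin on a cart in front of the work surface, level with it; the furniture and walls round the work are solid. World frame = base frame: x ahead of the robot, y to its left, z up, the work surface at z = 0. Lengths are in m, angles in rad, forces in N, time in s.
With the tool pointing down it reaches from about 0.225 to 0.725 m from the base axis. Payload 3.1 kg.
Tool frame: the origin (TCP) lies on the centre line of the jaws, within the pads' length; the fingertips stand 19 mm ahead of it and the grasp point (between the pads) is the TCP (r.finger_overhang is the distance from the TCP to the fingertips, in m); z points along the fingers, y is the line along which they close (so a half turn about z gives the same grasp; the last joint's range is limited). The gripper opens to 85 mm and grips with 20 to 120 N. Pads are 22 mm wide; open, the fingers measure 114 mm over their backs; the gripper's body (76 mm by 85 mm) begins 54 mm behind the grasp point. The pads swing forward as they close: fully open they stand 13 mm farther back than shut.
Start: joints at [-1.238, 0.048, 0.099, 1.622, 0, 1.443], TCP at [0.233, -0.47, 0.25] pointing down, gripper open.
Joint ranges: [-2.91, 2.91], [-0.99, 1.94], [-1.21, 1.42], [-2.12, 2.29], [-1.49, 1.47], [-3.14, 3.14]. Speed limits (rad/s): [2.79, 2.79, 3.14, 3.14, 3.14, 3.14].

INTERFACE

Orientations are given as a 3x3 rotation matrix whose columns are the frame's x, y, z axes.
In Python, from bench import r gives the robot as it stands. The module is installed in compiled form; this text tells all that it offers.
- The arm moves only by the tool move_arm, never from a script. Its argument "steps" is one flat list of numbers, 4 for each row, row after row: the shift along the tool's x, y, z in m, then the turn about the tool's z in rad. A call has 1 to 12 rows; each row is the pose to reach, as a shift and turn from the pose commanded when the call began, along the tool's axes at that moment; what a row does not reach only later rows make up. A row lasts 1/8 s, in which the tool goes at most 62.5 mm and 10.7 degrees, less where a joint would pass 70% of its speed; a pose out of reach is approached as far as the arm can. A call with a gripper value outside its range is refused whole. "fingers" is the gripper's target within -1 to 1 (fully open at 1, half-way at 0, shut at -1), set as the call begins (left out, the last holds). The fingers move at their own pace and stop on an object; "squeeze" is the grip in N (left out, the last holds). Time passes only in rows, so rows that repeat a pose let the fingers close. It gives the time, the measured TCP pose, the force, the opening and the grip force at its end, in the units of the state.
- r.get_obs(): the state, without advancing time (a new reading comes with each control period).
- r.get_image(name): name is "scene" or "top"; returns a dict with "frame" (384x512x3 uint8, blue, green, red), "intrinsics" (3x3 intrinsics, pixels), "origin" and "attitude" of the camera in the world. Camera axes: x right, y up, looking along -z (the intrinsics and any distortion apply to the point x, -y, -z); pixel columns grow to the right and rows downward; lengths in m; the calibration is good to about 2 mm. A picture is of the moment at which its call begins. There is no depth.
- r.hand_in(): hands the job in; it is judged then, once.
The state is a dict: "time": time; "joints": joint angles; "joint_vel": joint speeds; "tau": joint torques, N m; "tool_pos": TCP position; "ee_rot": TCP orientation; "force": force on the tool from outside, world axes, zero at the start; "torque": the same for the moment, N m; "width": finger opening in m; "gripper_force": force on a finger pad.
Only numpy, scipy, OpenCV 4.12 (cv2) and the standard library are available. Lean on these libraries where they do the work, as an engineer would, in place of code of your own. Each camera call takes 0.05 s, during which the arm holds its last target. There are 200 camera calls.

TASK

Take the parts tray by its black upright grip and slide it, clips and all, onto the middle pair of rails of the bench rack, the pair just above the tray already stored there, until it meets the sprung stop at the back. Be gentle: give the stop only a slight nudge (a few millimetres, never as much as 12 mm), never let the tray bear on the rack with more than 30 N, and spill no clip. Leave the tray there, and leave the stored tray and the things lying about where they are.

Things in the scene. Friction and masses are not known exactly. Their poses are not given: they have to be found in the camera images.
- tray_grip (a point): The loose tray's black upright grip: 30 long (x) x 12 thick (y), from the tray's underside to 48 mm above it. Point on the grip's vertical axis, 32 mm above the underside, 30 mm in front of the plate's front edge, 75 mm in front of its centre; a flat 12 mm wide neck joins grip and plate. x runs from grip into the plate (push direction), y left, z up. Pinch its flat sides, along y.
- tray: The loose parts tray: bare steel plate 90 deep (x) x 120 wide (y) x 4 mm with a 10 mm high rim all round, 0.1 to 0.25 kg with its grip; it starts flat on the worktop with two bulldog clips on it. Origin: centre of the plate's underside; axes as the grip point's.
- stored_tray_grip (a point): The same point of an identical tray that already lies on the rack's lowest rails with a 50 mm steel disc on it. It is loose and stays where it is. Its grip stands in front of the rack and ends 12 mm below the middle rails' upper faces.
- tray_rack: Bench rack: open grey sheet-metal cage on two posts, fixed; the height of the cage varies. Origin: bottom of the cage, under the middle of a fully home tray; x points into the rack, y left, z up. Three pairs of ledge rails, upper faces at z = 20, 80, 140 mm, 4 mm thick, from x = -45 (open front) to +80. Fully home on the middle pair, the tray's grip point is at x = -75, y = 0, z = 112 mm.
- rack_roof (a point): Middle of the front edge of the rack's roof plate, underside; plate 134 mm wide with a 12 mm deep edge, 110 mm above the middle rails. It juts out 20 mm in front of the rails, ending 10 mm behind the home position of the grip, so an upright gripper strikes it before the tray is home: lean the gripper's upper end 25 to 45 degrees back, away from the rack.
- rails_middle (a point): Middle of the mouth of the middle pair of rails (the pair to use), level with their upper faces; axes as the rack's. The tray slides between side webs 128 mm apart (4 mm clear each side), flaring to about 142 mm at the mouth, 14 mm high. The ledges reach in 14 mm from the webs.
- stop_face (a point): Middle of the front face of the sprung stop at the back of the middle rails: a rubber bar 80 mm wide, 10 mm high, 90 mm behind the mouth, its centre 7 mm above the rails. The tray's rear edge meets it. Moves with the stop.
- stop (a joint): How far the sprung stop of the middle rails is pushed in, m: 0 at rest, 0.020 at its end. It begins to give at 1.2 N, takes 0.6 N more per mm, is damped (40 N per m/s), and returns by itself when let go.
- clip_1: Black bulldog clip, 32 x 31 x 20 mm, 20 g, lying loose on the tray; origin at the centre of its underside.
- clip_2: A second, identical bulldog clip lying loose on the tray; origin at the centre of its underside.
- tape_roll: Bystander: roll of tape lying flat, 100 mm across, 30 mm high; origin under its centre.
- marker: Bystander: marker pen, 124 mm long (y), 19 mm thick; origin under its centre.
- sand_block: Bystander: cork sanding block 62 x 100 x 36 mm; origin under its centre.
Not all that is in view belongs to the job. What is shaped like the clip_2 but orange is not meant.

How it is judged:
On the way:
1. the tray, on the middle rails, has pushed the sprung stop in by at least 1 mm (value of joint stop above 0.001 m and y of tray_grip in the frame of tray_rack between -0.015 and 0.015 m and z of tray_grip in the frame of tray_rack between 0.106 and 0.118 m and angle between the x axis of tray_grip and the x axis of tray_rack, either way round below 0.12 rad), for 0.1 s.
At the end, for the whole second after the job is handed in: Tray released, at rest on the middle rails: grip point at most 12 mm short of or 8 mm beyond home (x = -75 mm in the rack), 15 mm off sideways, 6 mm in height; level within 0.08 rad, square within 0.12 rad; stop pushed in less than 8 mm; both clips on the tray (y of tray_grip in the frame of tray_rack between -0.015 and 0.015 m and z of tray_grip in the frame of tray_rack between 0.106 and 0.118 m and angle between the x axis of tray_grip and the x axis of tray_rack, either way round below 0.12 rad and x of tray_grip in the frame of tray_rack between -0.087 and -0.067 m and angle between tray_grip's own z axis and vertical below 0.08 rad and value of joint stop below 0.008 m and linear speed of tray below 0.01 m/s and x of clip_1 in the frame of tray_grip between 0.03 and 0.12 m and y of clip_1 in the frame of tray_grip between -0.06 and 0.06 m and z of clip_1 in the frame of tray_grip between -0.045 and 0.01 m and x of clip_2 in the frame of tray_grip between 0.03 and 0.12 m and y of clip_2 in the frame of tray_grip between -0.06 and 0.06 m and z of clip_2 in the frame of tray_grip between -0.045 and 0.01 m); the robot touches nothing.
It fails at once if the sprung stop was pushed in 12 mm or more (value of joint stop above 0.012 m).
It fails at once if the tray bore on the rack with more than 30 N (contact force between tray and tray_rack above 30 N).
It fails at once if the stored tray was shifted by more than 15 mm (distance of stored_tray_grip from where it was at the start of the episode above 0.015 m).
It fails at once if a bystander was shifted by more than 30 mm (distance of any of tape_roll, marker, sand_block from where it was at the start of the episode above 0.03 m).
It also fails if it takes over 58 s, if anything falls off the work surface, if the arm or the gripper's body presses on something with over 40 N, if the wrist force passes 120 N, or if a joint passes its speed limit or range.

## Working session

There is one attempt and no reset: what is moved stays moved. The work goes in short steps, Python scripts to look and compute and a tool call to move; the robot and the scene stay as the last step left them, time stands still between calls to the robot, and variables do not carry over. Pictures are saved under pics/ and viewed, at most 10 in all, crops included, and the job is handed in when it is done.

Besides the shell and the picture viewer there is one more tool, called after ">>>" as a command line: name --argument value ..., lists and objects as JSON in quotes. move_arm: Moves the arm, as the interface text tells. Its arguments: {"type":"object","properties":{"steps":{"type":"array"},"fingers":{"type":"number"},"squeeze":{"type":"number"}},"required":["steps"]}

```bash
mkdir -p pics; cat > h.py <<'E'
from bench import r
import numpy as np, cv2
def snap(n,fn,crop=None,s=1):
    d=r.get_image(n); im=d['frame']
    np.savez('pics/'+fn+'.npz',**{k:np.array(v) for k,v in d.items()})
    if crop: x0,y0,x1,y1=crop; im=im[y0:y1,x0:x1]
    if s!=1: im=cv2.resize(im,None,fx=s,fy=s,interpolation=cv2.INTER_CUBIC)
    cv2.imwrite('pics/'+fn+'.png',im); return d
def ray(d,u,v):
    K=np.array(d['intrinsics']);R=np.array(d['attitude']);p=np.linalg.inv(K)@[u,v,1]
    w=R@np.array([p[0],-p[1],-p[2]]); return np.array(d['origin']),w
def onz(d,u,v,z):
    o,w=ray(d,u,v); return o+w*(z-o[2])/w[2]
def proj(d,P):
    c=np.array(d['attitude']).T@(np.array(P)-np.array(d['origin'])); q=np.array(d['intrinsics'])@[c[0],-c[1],-c[2]]; return q[:2]/q[2]
E
python3 - <<'E'
from h import *
a=snap('scene','s0',s=1.55);b=snap('top','t0',s=1.55)
for d in(a,b): print({k:d[k] for k in d if k!='frame'})
print(r.get_obs())
E
```

```text
{'intrinsics': array([[347.58706919,   0.        , 257.1466881 ],
       [  0.        , 347.58706919, 190.65924517],
       [  0.        ,   0.        ,   1.        ]]), 'origin': array([-0.03902392,  0.44252031,  0.66352783]), 'attitude': array([[-0.66013471,  0.37572328, -0.65042616],
       [-0.75078479, -0.3569361 ,  0.55580467],
       [-0.02333182,  0.85523601,  0.51771323]])}
{'intrinsics': array([[421.64522389,   0.        , 262.77060204],
       [  0.        , 421.64522389, 187.84474427],
       [  0.        ,   0.        ,   1.        ]]), 'origin': array([ 0.11081115, -0.09185057,  1.48911855]), 'attitude': array([[-0.0012121 ,  0.93347953, -0.35862864],
       [-0.99994326,  0.0026641 ,  0.01031404],
       [ 0.01058337,  0.3586208 ,  0.93342333]])}
{'time': 0.1, 'joints': array([-1.23778641e+00,  4.86760300e-02,  9.77324435e-02,  1.62200074e+00,
       -1.01888950e-05,  1.44299313e+00]), 'joint_vel': array([-5.90940365e-04, -1.39331459e-03,  3.54882872e-03,  3.03040291e-05,
        1.42492043e-03, -6.31952026e-04]), 'tau': array([ 1.80384515e-03, -3.39851511e+01,  3.20935893e+01,  1.58252270e-02,
       -9.24839674e-05, -1.92953604e-05]), 'tool_pos': array([ 0.23326857, -0.46975093,  0.24922345]), 'ee_rot': array([[ 8.95691309e-01,  4.44675806e-01, -7.11787313e-04],
       [ 4.44676297e-01, -8.95689055e-01,  2.02666540e-03],
       [ 2.63668964e-04, -2.13178153e-03, -9.99997693e-01]]), 'force': array([ 0.21190049, -0.3062803 ,  1.3104159 ]), 'torque': array([0.05075501, 0.02275673, 0.00155447]), 'gripper_force': 0.0, 'width': 0.0852106293477503}
```

View pics/s0.png

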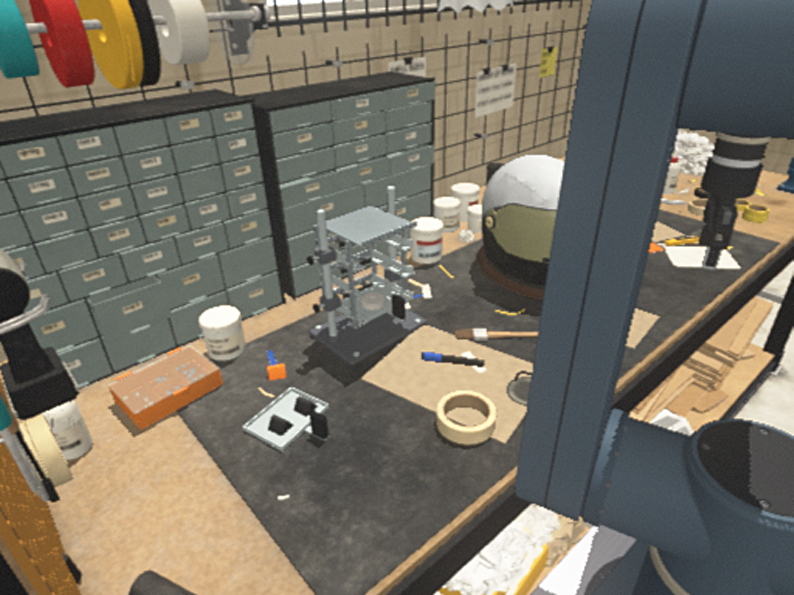

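View pics/t0.png

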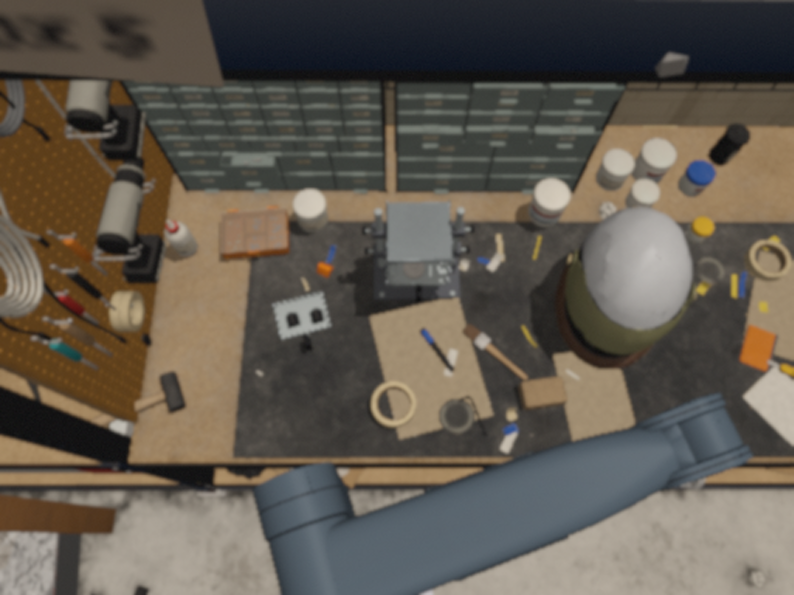

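The scene shows the loose tray at about (285,418), with its grip at (318,425) and two black clips at (280,425) and (303,405). The orange clip at (276,371) is the distractor and isn't meant. The rack is at (370,260) with the stored tray's grip at (398,305). The marker is at (452,358), the tape at (466,417), and the sanding block at top view (543,390). I'll enlarge both views to confirm.

```bash
python3 - <<'E'
from h import *
for n,(x0,y0,x1,y1),s in(('s0',(150,115,290,295),3.33),('t0',(165,120,310,235),5.2)):
    d=np.load(f'pics/{n}.npz'); im=cv2.resize(d['frame'][y0:y1,x0:x1],None,fx=s,fy=s,interpolation=cv2.INTER_CUBIC)
    for x in range(x0,x1,10): cv2.putText(im,str(x),(int((x-x0)*s),8),0,.3,(0,0,255)); im[::4,int((x-x0)*s)]=(0,0,255)
    for y in range(y0,y1,10): cv2.putText(im,str(y),(0,int((y-y0)*s)+4),0,.3,(0,255,255)); im[int((y-y0)*s),::4]=(0,255,255)
    cv2.imwrite(f'pics/{n}c.png',im); print(im.shape)
E
```

```text
(599, 466, 3)
(598, 754, 3)
```

View pics/s0c.png

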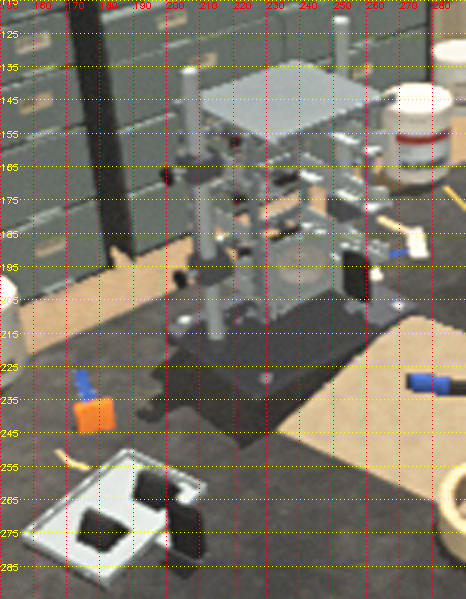

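View pics/t0c.png

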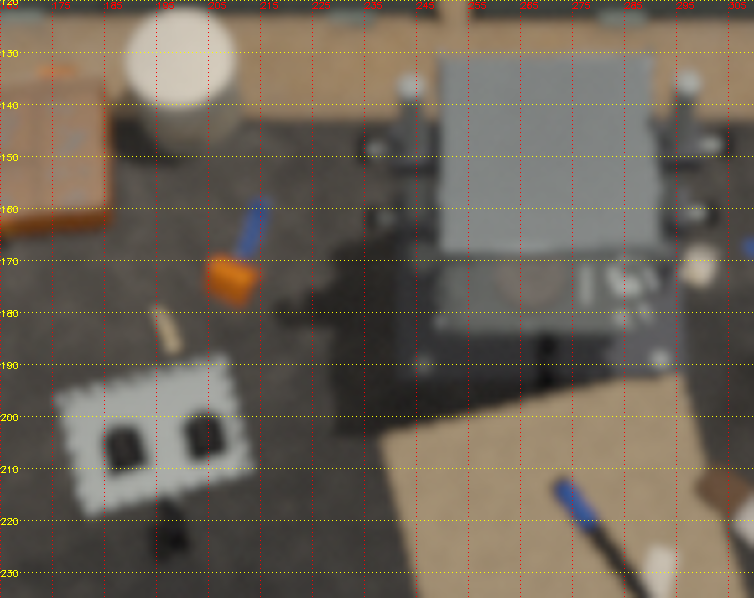

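The crops confirm it. The loose tray carries two black clips, at top-view pixels (189,206) and (204,203), and its grip is at (197,222). The orange clip at (209,173) is the decoy. The rack roof corners and the stored tray's grip are readable in both views, so I'll fit the poses.

```bash
cat > fit.py <<'E'
from h import *
from scipy.optimize import least_squares
S=dict(np.load('pics/s0.npz'));T=dict(np.load('pics/t0.npz'))
sc=lambda x,y:np.array([150+x/3.33-.35,115+y/3.33-.35]); tc=lambda x,y:np.array([165+x/5.2-.4,120+y/5.2-.4])
def W(p,L):
    x,y,a,z=p; c,s=np.cos(a),np.sin(a); L=np.atleast_2d(L); return np.c_[x+c*L[:,0]-s*L[:,1],y+s*L[:,0]+c*L[:,1],z+L[:,2]]
P=lambda d,L:np.array([proj(d,q) for q in L])
def box(cx,cy,z0,z1,lx,ly): return np.array([[cx+i*lx/2,cy+j*ly/2,z] for i in(-1,1) for j in(-1,1) for z in(z0,z1)])
cor=lambda z:np.array([[.045,.06,z],[.045,-.06,z],[-.045,-.06,z],[-.045,.06,z]])
tt=np.array([tc(58,395),tc(228,352),tc(252,470),tc(88,516)]); ts=np.array([sc(28,532),sc(127,452),sc(205,485),sc(105,584)])
def ext(d,L): q=P(d,L); return np.r_[q.min(0),q.max(0)]
def ft(p):
    p=np.r_[p,0]; g=ext(S,W(p,box(-.075,0,0,.048,.03,.012)))
    return np.r_[(P(T,W(p,cor(.012)))-tt).ravel(),(P(S,W(p,cor(.012)))-ts).ravel(),(g-np.r_[sc(167,497),sc(203,560)])[[0,1,2]]]
s=least_squares(ft,[.4,.05,.2],loss='soft_l1'); print('tray',s.x,'\n',s.fun.round(1)); 
p=np.r_[s.x,0]; print('grip',W(p,[-.075,0,.032]))
rs=np.array([sc(200,95),sc(292,60),sc(390,97),sc(272,138)]); rt=np.array([tc(438,58),tc(652,55),tc(662,250),tc(437,250)])
def fr(q,t):
    p=q[:4];D=q[4]; z=.19+t; L=np.array([[-.065+D,.067,z],[-.065+D,-.067,z],[-.065,-.067,z],[-.065,.067,z]])
    g=ext(S,W(p,box(-.075,0,.02,.068,.03,.012)))
    gt=P(T,W(p,[-.075,0,.068]))[0]-tc(547,345)
    return np.r_[(P(T,W(p,L))-rt).ravel(),(P(S,W(p,L))-rs).ravel(),g-np.r_[sc(342,247),sc(371,301)],gt[0]]
if __name__=='__main__':
  for t in(0,.003,.012):
    s=least_squares(fr,[.5,-.1,0,.1,.14],args=(t,),loss='soft_l1'); print(t,'rack',s.x,s.cost,'\n',s.fun.round(1)); print(W(s.x[:4],[[-.075,0,.112],[-.065,0,.19],[-.045,0,.08]]))
E
python3 fit.py
```

```text
tray [0.61670298 0.14433115 0.26993528] 
 [ 0.3  0.7 -0.8  1.   0.   0.3 -0.6 -0.2 -2.   0.1 -0.1 -1.7  0.8 -0.2
  0.1 -1.7 -1.1  0.1  2. ]
grip [[0.54441887 0.12433097 0.032     ]]
0 rack [ 0.71957184 -0.12941915  0.01797867  0.06238999  0.13497578] 13.397634557647452 
 [ 0.5  0.  -0.3  0.1 -0.4 -0.1  1.   0.5 -6.   0.6  1.2 -1.   1.1 -0.1
  1.   1.7 -2.8 -2.5 -1.5 -0.1 -0.1]
[[ 0.64458396 -0.13076748  0.17438999]
 [ 0.65458235 -0.1305877   0.25238999]
 [ 0.67457911 -0.13022815  0.14238999]]
0.003 rack [ 0.71960577 -0.12944887  0.01947539  0.06014389  0.134435  ] 12.742459506687045 
 [ 0.5  0.1 -0.3  0.1 -0.4 -0.2  1.   0.4 -5.9  0.4  1.2 -1.1  1.1 -0.4
  1.   1.5 -2.8 -1.9 -1.5  0.5 -0.1]
[[ 0.64461999 -0.13090943  0.17214389]
 [ 0.6546181  -0.13071469  0.25014389]
 [ 0.6746143  -0.13032521  0.14014389]]
0.012 rack [ 0.71964625 -0.12946602  0.02401254  0.05316662  0.13298789] 13.054418364138623 
 [ 0.4  0.3 -0.3  0.1 -0.2 -0.6  1.1  0.2 -5.7 -0.   1.3 -1.6  1.1 -1.1
  1.1  0.8 -2.6  0.  -1.4  2.4 -0. ]
[[ 0.64466787 -0.13126678  0.16516662]
 [ 0.65466499 -0.13102668  0.24316662]
 [ 0.67465922 -0.13054648  0.13316662]]
```

>>> move_arm --steps '[0.54,-0.39,0,-2.0,0.54,-0.39,0,-2.0,0.54,-0.39,0,-2.0,0.54,-0.39,0,-2.0,0.54,-0.39,0,-2.0,0.54,-0.39,0,-2.0,0.54,-0.39,0,-2.0,0.54,-0.39,0,-2.0,0.54,-0.39,0,-2.0,0.54,-0.39,0,-2.0,0.54,-0.39,0,-2.0,0.54,-0.39,0,-2.0]' --fingers 1

```text
time: 1.6
tool_pos: [0.5439, 0.1217, 0.2487]
ee_rot: [[-0.78, 0.626, -0.002], [0.626, 0.78, 0.0], [0.002, -0.001, -1.0]]
force: [-0.6, -0.2, -0.5]
width: 0.0854
gripper_force: 0.0
```

>>> move_arm --steps '[0,0,0.05,-0.95,0,0,0.1,-0.95,0,0,0.1,-0.95,0,0,0.1,-0.95,0,0,0.1,-0.95,0,0,0.1,-0.95,0,0,0.1,-0.95]'

```text
time: 2.48
tool_pos: [0.5434, 0.1185, 0.1503]
ee_rot: [[-0.965, -0.262, -0.0], [-0.262, 0.965, -0.0], [0.0, -0.0, -1.0]]
force: [0.8, -0.5, -0.3]
width: 0.0851
gripper_force: 0.0
```

```bash
python3 - <<'E'
from h import *
import fit
from fit import W,P,box
S=snap('scene','s1');T=snap('top','t1')
o=r.get_obs(); print(o['tool_pos'],np.arctan2(*o['ee_rot'][[1,0],0]),o['joints'])
def ov(d,c,s,items):
    x0,y0,x1,y1=c; im=cv2.resize(d['frame'][y0:y1,x0:x1],None,fx=s,fy=s,interpolation=cv2.INTER_CUBIC)
    for L,col in items:
        for q in P(d,L): cv2.circle(im,tuple(int(v) for v in ((q-[x0,y0]+.5)*s)),2,col,-1)
    return im
from scipy.optimize import least_squares
s=least_squares(fit.fr,[.5,-.1,0,.1,.14],args=(.003,),loss='soft_l1').x[:4]
tp=[.6167,.1443,.27,0]
items=[(W(tp,box(-.075,0,0,.048,.03,.012)),(0,0,255)),(W(tp,fit.cor(.012)),(0,255,0)),(W(s,box(-.075,0,.02,.068,.03,.012)),(0,0,255))]
rails=[[x,y*.071,z] for x in(-.045,.08) for y in(-1,1) for z in(.02,.08,.14)]; items+=[(W(s,rails),(255,255,0)),(W(s,[[-.065,.067,.19],[-.065,-.067,.19],[-.065,0,.19],[-.065,.067,.193],[-.065,-.067,.193]]),(0,255,255))]
a=ov(S,(150,125,280,295),3.5,items); b=ov(T,(170,125,300,235),3,items)
im=np.zeros((600,850,3),np.uint8); im[:a.shape[0],:a.shape[1]]=a; im[:b.shape[0],a.shape[1]:a.shape[1]+b.shape[1]]=b
cv2.imwrite('pics/o1.png',im[:,:800])
E
```

```text
tray [0.61670298 0.14433115 0.26993528] 
 [ 0.3  0.7 -0.8  1.   0.   0.3 -0.6 -0.2 -2.   0.1 -0.1 -1.7  0.8 -0.2
  0.1 -1.7 -1.1  0.1  2. ]
grip [[0.54441887 0.12433097 0.032     ]]
[0.54357014 0.11883594 0.15034789] -2.8747359515198596 [ 9.47535107e-02  1.30088436e-01 -1.15731447e-02  1.42922988e+00
 -8.52891696e-05 -1.72103191e-01]
```

View pics/o1.png

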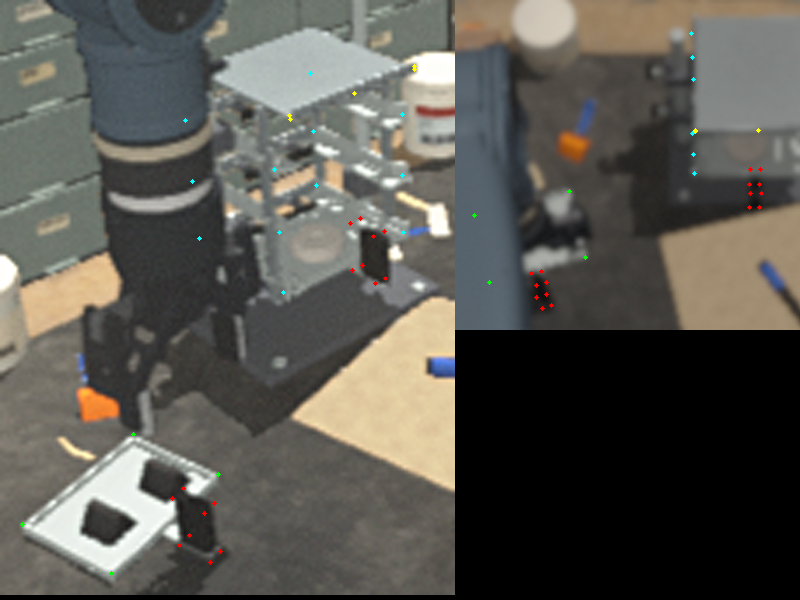

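The overlay shows the fitted model matching the tray and grip at crop (196,520). The stored tray's grip at (375,255) sits about 5 mm further out than home, and I'll refine the rack height later against the held tray. Now I'll go down and grasp.

>>> move_arm --steps '[-0.002,0.004,0.04,0,-0.002,0.004,0.08,0,-0.002,0.004,0.11,0,-0.002,0.004,0.116,0,-0.002,0.004,0.116,0]'

```text
time: 3.2
tool_pos: [0.5447, 0.1236, 0.0347]
ee_rot: [[-0.964, -0.265, 0.0], [-0.265, 0.964, -0.0], [-0.0, -0.0, -1.0]]
force: [-0.1, -1.2, -0.3]
width: 0.0858
gripper_force: 0.0
```

>>> move_arm --steps '[0,0,0,0,0,0,0,0,0,0,0,0,0,0,0,0,0,0,0,0,0,0,0,0]' --fingers -1 --squeeze 40

```text
time: 3.95
tool_pos: [0.5448, 0.1236, 0.0348]
ee_rot: [[-0.964, -0.266, 0.001], [-0.266, 0.964, 0.0], [-0.001, -0.0, -1.0]]
force: [0.0, -0.2, 2.9]
width: 0.0115
gripper_force: 39.3
```

```bash
python3 - <<'E'
from h import *
o=r.get_obs(); print(o)
S=snap('scene','s2')
im=S['frame'][225:300,140:240]; cv2.imwrite('pics/s2.png',cv2.resize(im,None,fx=6,fy=6,interpolation=cv2.INTER_CUBIC))
E
```

```text
{'time': 3.95, 'joints': array([ 1.03061001e-01,  1.97170179e-01, -1.70642552e-01,  1.20230921e+00,
       -2.58520662e-05, -1.66187986e-01]), 'joint_vel': array([ 0.00128919,  0.00187007,  0.00026654, -0.00059462, -0.00132517,
        0.00075372]), 'tau': array([-1.51766092e-02, -3.65781176e+01,  2.94462401e+01, -2.14368026e-01,
        2.34820868e-02,  3.78872361e-02]), 'tool_pos': array([0.54484167, 0.12360075, 0.03477514]), 'ee_rot': array([[-9.63970723e-01, -2.66007502e-01,  6.73468981e-04],
       [-2.66007534e-01,  9.63970949e-01,  4.36652064e-05],
       [-6.60819805e-04, -1.37055842e-04, -9.99999772e-01]]), 'force': array([ 0.04699689, -0.16721384,  2.87156789]), 'torque': array([-0.02121026,  0.13695632,  0.04103221]), 'gripper_force': 39.325634837150574, 'width': 0.011493232970624769}
```

View pics/s2.png

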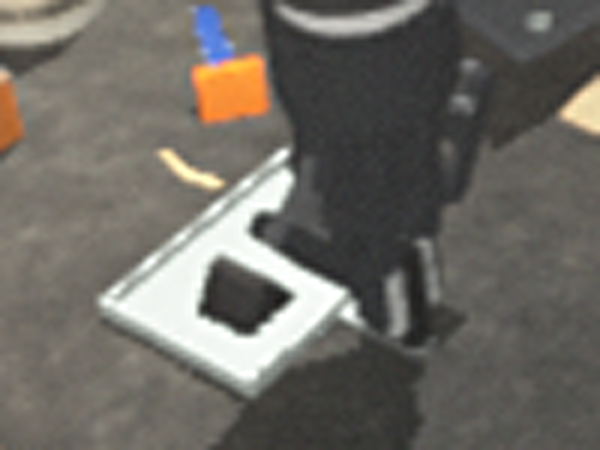

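The grasp is good, with a width of 11.5 mm. I can only turn about tool z, so the lean has to come from a regrasp. First I'll square the tray to the rack and set it down.

>>> move_arm --steps '[0,0,-0.005,0,0,0,-0.012,0,0,0,-0.012,0.06,0,0,-0.012,0.125,0,0,-0.012,0.19,0,0,-0.012,0.25,0,0,-0.012,0.25,0,0,-0.006,0.25,0,0,-0.001,0.25,0,0,0,0.25,0,0,0,0.25]'

```text
time: 5.38
tool_pos: [0.5444, 0.1236, 0.0348]
ee_rot: [[-1.0, -0.019, -0.0], [-0.019, 1.0, -0.0], [0.0, -0.0, -1.0]]
force: [-3.0, 0.4, 2.5]
width: 0.0112
gripper_force: 39.8
```

>>> move_arm --steps '[0,0,0,0,0,0,0,0,0,0,0,0,0,0,0,0,0,0,-0.05,0,0,0,-0.1,0,0,0,-0.16,0,0,0,-0.22,0,0,0,-0.28,0,0,0,-0.32,0]' --fingers 1

```text
time: 6.62
tool_pos: [0.545, 0.1236, 0.3582]
ee_rot: [[-1.0, -0.019, 0.005], [-0.019, 1.0, 0.001], [-0.005, 0.0, -1.0]]
force: [-0.1, 0.4, -0.4]
width: 0.0856
gripper_force: 0.0
```

```bash
python3 - <<'E'
from h import *
o=r.get_obs(); print(o['tool_pos'],o['ee_rot'],o['joints'])
E
```

```text
[0.54496523 0.12364583 0.35815238] [[-9.99803386e-01 -1.92294168e-02  4.83922644e-03]
 [-1.92271714e-02  9.99815011e-01  5.10095235e-04]
 [-4.84814007e-03  4.16950307e-04 -9.99988161e-01]] [1.03100102e-01 1.95709516e-01 4.80283324e-01 1.85050409e+00
 9.34526045e-06 8.38705319e-02]
```

>>> move_arm --steps '[0,-0.04,0,0,-0.06,-0.04,0,0,-0.12,-0.04,0,0,-0.18,-0.04,0,0,-0.24,-0.04,0,0,-0.24,-0.04,0,0]'

```text
time: 7.38
tool_pos: [0.7469, 0.0833, 0.313]
ee_rot: [[-1.0, -0.019, 0.024], [-0.019, 1.0, 0.003], [-0.024, 0.003, -1.0]]
force: [1.1, -0.2, -1.2]
width: 0.0855
gripper_force: 0.0
```

```bash
python3 - <<'E'
from h import *
o=r.get_obs(); print(o['tool_pos'],o['ee_rot'],o['joints'])
d=dict(np.load('pics/t0.npz'))
for q in((255,192),(320,192),(500,192)): print(onz(d,q[0]/1.55,q[1]/1.55,0))
print('tape',onz(d,254,260.6,.015))
E
```

```text
[0.74685407 0.08334715 0.31299647] [[-0.99953489 -0.01859972  0.02416717]
 [-0.01852291  0.99982266  0.00339814]
 [-0.02422609  0.00294891 -0.99970216]] [0.02085121 0.90919718 1.40640674 2.04377065 0.00289353 0.00232112]
[0.95639897 0.28504745 0.        ]
[0.95720602 0.11729011 0.        ]
[ 0.95945101 -0.34936907  0.        ]
tape [ 0.40337876 -0.07700462  0.015     ]
```

>>> move_arm --steps '[0,0,-0.06,0,0,0,-0.12,0,0,0,-0.18,0,0,0,-0.24,0,0,0,-0.3,0,0,0,-0.3,0,0,0,-0.3,0]'

```text
time: 8.25
tool_pos: [0.6306, 0.0711, 0.4839]
ee_rot: [[-0.995, -0.019, 0.098], [-0.019, 1.0, 0.008], [-0.098, 0.006, -0.995]]
force: [-0.7, 0.3, -0.3]
width: 0.0853
gripper_force: 0.0
```

```bash
python3 - <<'E'
from h import *
o=r.get_obs(); print(o['tool_pos'],o['ee_rot'],o['joints'])
E
```

```text
[0.63057225 0.07108087 0.48387562] [[-0.9950048  -0.01943035  0.09791784]
 [-0.01873053  0.99979207  0.00806127]
 [-0.09805412  0.00618695 -0.99516185]] [ 0.00297895  0.66405236  1.41970666  2.22834897  0.00776962 -0.01576751]
```

>>> move_arm --steps '[-0.06,0,-0.06,0,-0.12,0,-0.12,0,-0.18,0,-0.18,0,-0.24,0,-0.24,0,-0.3,0,-0.3,0,-0.3,0,-0.3,0,-0.3,0,-0.3,0]'

```text
time: 9.12
tool_pos: [0.6388, 0.0574, 0.4992]
ee_rot: [[-0.988, -0.02, 0.15], [-0.018, 1.0, 0.011], [-0.15, 0.008, -0.989]]
force: [0.5, -0.2, 0.1]
width: 0.085
gripper_force: 0.0
```

```bash
python3 - <<'E'
from h import *
o=r.get_obs(); print(o['tool_pos'],o['ee_rot'],o['joints'])
E
```

```text
[0.63878259 0.05744615 0.49921064] [[-0.98848565 -0.0197121   0.1500252 ]
 [-0.01826212  0.99977232  0.01103657]
 [-0.1502086   0.00816972 -0.98862057]] [-0.02143153  0.64197416  1.41907275  2.19755983  0.01424954 -0.03945531]
```

>>> move_arm --steps '[0.03,0,0.05,0,0.05,0,0.1,0,0.05,0,0.1,0,0.05,0,0.1,0]'

```text
time: 9.62
tool_pos: [0.5986, 0.058, 0.3802]
ee_rot: [[-0.992, -0.02, 0.127], [-0.018, 1.0, 0.012], [-0.127, 0.009, -0.992]]
force: [1.3, -0.5, -0.4]
width: 0.0853
gripper_force: 0.0
```

```bash
python3 - <<'E'
from h import *
o=r.get_obs(); print(o['tool_pos'],o['ee_rot'],o['joints'])
E
```

```text
[0.598631   0.05796621 0.38024919] [[-0.99169515 -0.01980813  0.12707626]
 [-0.01848329  0.99976192  0.01159645]
 [-0.12727571  0.00915136 -0.99182516]] [-0.02207591  0.19336567  0.51714225  1.76742815  0.01439922 -0.04038474]
```

The tilt persists, so commanding out-of-reach poses ratchets the lean up. I'll try a far target.

>>> move_arm --steps '[-2,0.03,-0.2,0,-2,0.03,-0.2,0,-2,0.03,-0.2,0,-2,0.03,-0.2,0,-2,0.03,-0.2,0,-2,0.03,-0.2,0,-2,0.03,-0.2,0,-2,0.03,-0.2,0]'

```text
time: 10.62
tool_pos: [0.8152, 0.056, 0.3397]
ee_rot: [[-0.977, -0.02, 0.213], [-0.018, 1.0, 0.014], [-0.213, 0.01, -0.977]]
force: [0.1, 0.1, -0.0]
width: 0.0854
gripper_force: 0.0
```

```bash
python3 - <<'E'
from h import *
o=r.get_obs(); print(o['tool_pos'],o['ee_rot'],o['joints'])
E
```

```text
[0.81519482 0.0559588  0.33972393] [[-0.97694895 -0.02005806  0.21252862]
 [-0.01757851  0.99975366  0.01355022]
 [-0.21274806  0.00950193 -0.97706089]] [-0.01989757  0.89287471  1.41922433  1.8832686   0.01777699 -0.03702697]
```

>>> move_arm --steps '[-2,0.2,-0.8,0,-2,0.2,-0.8,0,-2,0.2,-0.8,0,-2,0.2,-0.8,0,-2,0.2,-0.8,0,-2,0.2,-0.8,0,-2,0.2,-0.8,0,-2,0.2,-0.8,0,-2,0.2,-0.8,0,-2,0.2,-0.8,0,-2,0.2,-0.8,0,-2,0.2,-0.8,0]'

```text
time: 12.12
tool_pos: [0.8426, 0.0798, 0.3413]
ee_rot: [[-0.961, -0.021, 0.275], [-0.016, 1.0, 0.018], [-0.276, 0.013, -0.961]]
force: [-0.1, 0.4, -0.5]
width: 0.0858
gripper_force: 0.0
```

```bash
python3 - <<'E'
from h import *
o=r.get_obs(); print(o['tool_pos'],o['ee_rot'],o['joints'])
E
```

```text
[0.84260172 0.07975925 0.34133634] [[-0.96112829 -0.02079764  0.27531775]
 [-0.01645206  0.9997011   0.01808416]
 [-0.27561157  0.01285165 -0.96118318]] [ 0.00985174  0.89933015  1.41873336  1.81107404  0.01537157 -0.0069835 ]
```

>>> move_arm --steps '[-2,0.5,-1,0,-2,0.5,-1,0,-2,0.5,-1,0,-2,0.5,-1,0]'

```text
time: 12.62
tool_pos: [0.8456, 0.1136, 0.3768]
ee_rot: [[-0.94, -0.023, 0.339], [-0.016, 1.0, 0.025], [-0.34, 0.019, -0.94]]
force: [-0.8, 0.8, -1.0]
width: 0.0853
gripper_force: 0.0
```

>>> move_arm --steps '[-2,0.5,-1,0,-2,0.5,-1,0,-2,0.5,-1,0,-2,0.5,-1,0]'

```text
time: 13.12
tool_pos: [0.8442, 0.1393, 0.4157]
ee_rot: [[-0.916, -0.026, 0.401], [-0.013, 0.999, 0.034], [-0.401, 0.026, -0.916]]
force: [0.5, 0.1, -0.8]
width: 0.0852
gripper_force: 0.0
```

```bash
python3 - <<'E'
from h import *
o=r.get_obs(); print(o['tool_pos'],o['ee_rot'],o['joints'])
E
```

```text
[0.84423773 0.13929892 0.41565742] [[-0.91588768 -0.02553438  0.4006217 ]
 [-0.01305849  0.99934191  0.03384107]
 [-0.40122217  0.0257631  -0.91561839]] [ 8.54210164e-02  8.21045956e-01  1.41887723e+00  1.75487485e+00
 -4.62234912e-04  6.51762080e-02]
```

>>> move_arm --steps '[-2,-1.2,-1,0,-2,-1.2,-1,0,-2,-1.2,-1,0,-2,-1.2,-1,0]'

```text
time: 13.62
tool_pos: [0.8494, 0.0145, 0.4578]
ee_rot: [[-0.891, -0.024, 0.454], [-0.011, 0.999, 0.032], [-0.455, 0.024, -0.89]]
force: [0.2, -0.3, -0.5]
width: 0.085
gripper_force: 0.0
```

>>> move_arm --steps '[-2,-1.2,-1,0,-2,-1.2,-1,0,-2,-1.2,-1,0,-2,-1.2,-1,0]'

```text
time: 14.12
tool_pos: [0.8409, -0.0864, 0.494]
ee_rot: [[-0.861, -0.02, 0.508], [-0.009, 1.0, 0.024], [-0.509, 0.016, -0.861]]
force: [0.6, -0.4, 0.1]
width: 0.0854
gripper_force: 0.0
```

```bash
python3 - <<'E'
from h import *
o=r.get_obs(); print(o['tool_pos'],o['ee_rot'],o['joints'])
E
```

```text
[ 0.84094336 -0.08641342  0.49401609] [[-0.86085318 -0.02026127  0.50844988]
 [-0.00912783  0.99966106  0.02438133]
 [-0.50877154  0.0163477  -0.86074634]] [-0.2310113   0.73515982  1.41857067  1.73724837  0.14061229 -0.20957209]
```

>>> move_arm --steps '[-2,-1.5,-0.5,0,-2,-1.5,-0.5,0,-2,-1.5,-0.5,0,-2,-1.5,-0.5,0]'

```text
time: 14.62
tool_pos: [0.8501, -0.1926, 0.4951]
ee_rot: [[-0.828, -0.011, 0.56], [-0.008, 1.0, 0.009], [-0.56, 0.003, -0.828]]
force: [0.2, 1.6, 0.3]
width: 0.0854
gripper_force: 0.0
```

```bash
python3 - <<'E'
from h import *
o=r.get_obs(); print(o['tool_pos'],o['ee_rot'],o['joints'])
R=o['ee_rot']
# via: above the grip; final grasp offset, tool frame
p=o['tool_pos']; z=R[:,2]
G=np.array([.5447,.1236,.034])
for t in(G+[0,0,.25]-.0*z, G-.10*z, G): print((R.T@(t-p)).round(4), t)
E
```

```text
[ 0.85010348 -0.19257233  0.4950963 ] [[-0.82818956 -0.01130534  0.56033404]
 [-0.00778812  0.99993214  0.00866365]
 [-0.56039396  0.0028112  -0.82822141]] [-0.37206295  0.75214082  1.41816865  1.67717696  0.21338936 -0.32097227]
[0.3688 0.319  0.0064] [0.5447 0.1236 0.284 ]
[0.5089 0.3183 0.1135] [0.4886666  0.12273363 0.11682214]
[0.5089 0.3183 0.2135] [0.5447 0.1236 0.034 ]
```

>>> move_arm --steps '[0.275,0.319,-0.13,0,0.275,0.319,-0.13,0,0.275,0.319,-0.13,0,0.275,0.319,-0.13,0,0.275,0.319,-0.13,0,0.275,0.319,-0.13,0,0.275,0.319,-0.13,0,0.275,0.319,-0.13,0,0.275,0.319,-0.13,0]'

```text
time: 15.75
tool_pos: [0.5436, 0.1271, 0.4504]
ee_rot: [[-0.827, -0.017, 0.562], [-0.013, 1.0, 0.012], [-0.562, 0.003, -0.827]]
force: [-0.8, -0.5, -0.1]
width: 0.0853
gripper_force: 0.0
```

```bash
python3 - <<'E'
from h import *
o=r.get_obs(); R=o['ee_rot']; p=o['tool_pos']; z=R[:,2]; print(p,R,o['joints'])
G=np.array([.542,.1236,.034])
for t in(G-.10*z, G): print((R.T@(t-p)).round(4), t)
E
```

```text
[0.54358594 0.12713789 0.45039687] [[-0.82719    -0.01720993  0.56165872]
 [-0.01265709  0.99984794  0.01199572]
 [-0.56177976  0.00281378 -0.82728204]] [ 0.14727273 -0.35517566  0.01106265  1.34417935 -0.07061112  0.10935232]
[ 0.2353 -0.0047  0.2435] [0.48583413 0.12240043 0.1167282 ]
[ 0.2353 -0.0047  0.3435] [0.542  0.1236 0.034 ]
```

>>> move_arm --steps '[0.235,-0.005,0.24,0,0.235,-0.005,0.24,0,0.235,-0.005,0.24,0,0.235,-0.005,0.24,0,0.235,-0.005,0.24,0,0.235,-0.005,0.24,0,0.235,-0.005,0.24,0]'

```text
time: 16.62
tool_pos: [0.4843, 0.1185, 0.1149]
ee_rot: [[-0.831, -0.011, 0.555], [-0.008, 1.0, 0.007], [-0.556, 0.001, -0.831]]
force: [0.0, -0.1, -0.1]
width: 0.0856
gripper_force: 0.0
```

```bash
python3 - <<'E'
from h import *
o=r.get_obs(); R=o['ee_rot']; p=o['tool_pos']; z=R[:,2]; print(p,R,o['joints'])
G=np.array([.542,.1236,.034])
for t in(G-.10*z, G): print((R.T@(t-p)).round(4), t)
E
```

```text
[0.48427679 0.11850359 0.11489432] [[-0.83145446 -0.01056941  0.55549237]
 [-0.00820179  0.99994358  0.00674968]
 [-0.55553237  0.00105602 -0.83149424]] [ 0.15156617 -0.62426412 -0.83473506  0.77581642 -0.07727645  0.11805621]
[-0.0031  0.0044 -0.0006] [0.48645076 0.12292503 0.11714942]
[-0.0031  0.0044  0.0994] [0.542  0.1236 0.034 ]
```

>>> move_arm --steps '[-0.003,0.004,0.03,-0.01,-0.003,0.004,0.06,-0.01,-0.003,0.004,0.085,-0.01,-0.003,0.004,0.099,-0.01,-0.003,0.004,0.099,-0.01]'

```text
time: 17.25
tool_pos: [0.5467, 0.1241, 0.041]
ee_rot: [[-0.826, -0.019, 0.563], [-0.017, 1.0, 0.008], [-0.563, -0.003, -0.826]]
force: [-0.6, -0.2, 0.9]
width: 0.0852
gripper_force: 0.0
```

>>> move_arm --steps '[0,0,0,0,0,0,0,0,0,0,0,0,0,0,0,0,0,0,0,0,0,0,0,0]' --fingers -1 --squeeze 40

```text
time: 18.0
tool_pos: [0.5447, 0.1245, 0.0398]
ee_rot: [[-0.827, -0.02, 0.562], [-0.018, 1.0, 0.008], [-0.562, -0.003, -0.827]]
force: [-3.7, -0.9, 3.8]
width: 0.0113
gripper_force: 39.9
```

```bash
python3 - <<'E'
from h import *
o=r.get_obs(); R=o['ee_rot']; p=o['tool_pos']; print(p,R,o['force'])
for t in([0,0,.02],[0,0,.2]): print((R.T@np.array(t)).round(4))
E
```

```text
[0.54473664 0.12450429 0.03981597] [[-0.82689205 -0.01963379  0.56201784]
 [-0.01816433  0.99980137  0.0082025 ]
 [-0.56206726 -0.0034261  -0.82708443]] [-3.67474475 -0.94545502  3.8442027 ]
[-0.0112 -0.0001 -0.0165]
[-0.1124 -0.0007 -0.1654]
```

>>> move_arm --steps '[-0.006,0,-0.008,0,-0.022,0,-0.033,0,-0.045,0,-0.066,0,-0.068,0,-0.1,0,-0.084,0,-0.124,0,-0.09,0,-0.132,0,-0.09,0,-0.132,0]'

```text
time: 18.88
tool_pos: [0.5446, 0.1251, 0.1986]
ee_rot: [[-0.828, -0.02, 0.561], [-0.018, 1.0, 0.008], [-0.561, -0.003, -0.828]]
force: [0.6, 0.1, -3.3]
width: 0.0111
gripper_force: 39.2
```

```bash
python3 - <<'E'
from h import *
o=r.get_obs(); R=o['ee_rot']; p=o['tool_pos']; print(p,R,o['force'],o['width'],o['joints'])
t=np.array([.5,-.134,.20])-p; print((R.T@t).round(4))
E
```

```text
[0.54460223 0.12508365 0.19859028] [[-0.82778535 -0.01999215  0.56068862]
 [-0.01843184  0.99979452  0.00843683]
 [-0.56074208 -0.00335064 -0.82798375]] [ 0.60908573  0.12574809 -3.25572231] 0.011078180357000136 [ 0.14426395 -0.4672956  -0.57671541  0.86996364 -0.07232072  0.10120217]
[ 0.0409 -0.2581 -0.0284]
```

>>> move_arm --steps '[0.003,-0.015,-0.002,0,0.009,-0.055,-0.006,0,0.017,-0.105,-0.011,0,0.025,-0.155,-0.017,0,0.033,-0.205,-0.022,0,0.039,-0.243,-0.027,0,0.041,-0.258,-0.028,0,0.041,-0.258,-0.028,0,0.041,-0.258,-0.028,0]'

```text
time: 20.0
tool_pos: [0.4996, -0.1334, 0.1985]
ee_rot: [[-0.828, -0.02, 0.56], [-0.017, 1.0, 0.009], [-0.56, -0.002, -0.829]]
force: [-0.2, -0.3, -2.5]
width: 0.0111
gripper_force: 39.6
```

```bash
python3 - <<'E'
from h import *
o=r.get_obs(); R=o['ee_rot']; p=o['tool_pos']; print(p,R,o['force'],o['width'],o['joints'])
S=snap('scene','s3');T=snap('top','t3')
def cr(d,c,s):
    x0,y0,x1,y1=c; im=cv2.resize(d['frame'][y0:y1,x0:x1],None,fx=s,fy=s,interpolation=cv2.INTER_CUBIC)
    for x in range(x0,x1,10): cv2.putText(im,str(x),(int((x-x0)*s),8),0,.3,(0,0,255)); im[::6,int((x-x0)*s)]=(0,0,255)
    for y in range(y0,y1,10): cv2.putText(im,str(y),(0,int((y-y0)*s)+4),0,.3,(0,255,255)); im[int((y-y0)*s),::6]=(0,255,255)
    return im
a=cr(S,(195,115,305,235),5); b=cr(T,(235,125,305,225),3.5)
im=np.zeros((600,800,3),np.uint8); im[:a.shape[0],:a.shape[1]]=a; im[:b.shape[0],a.shape[1]:a.shape[1]+b.shape[1]]=b
cv2.imwrite('pics/o3.png',im)
E
```

```text
[ 0.49959157 -0.13340048  0.19852258] [[-0.82838972 -0.01967496  0.55980654]
 [-0.01745285  0.99980432  0.00931276]
 [-0.55988022 -0.00205562 -0.828571  ]] [-0.19372409 -0.29787285 -2.53449455] 0.011143864176822378 [-0.57408302 -0.55945134 -0.6242931   0.99454142  0.31711973 -0.51083106]
```

View pics/o3.png

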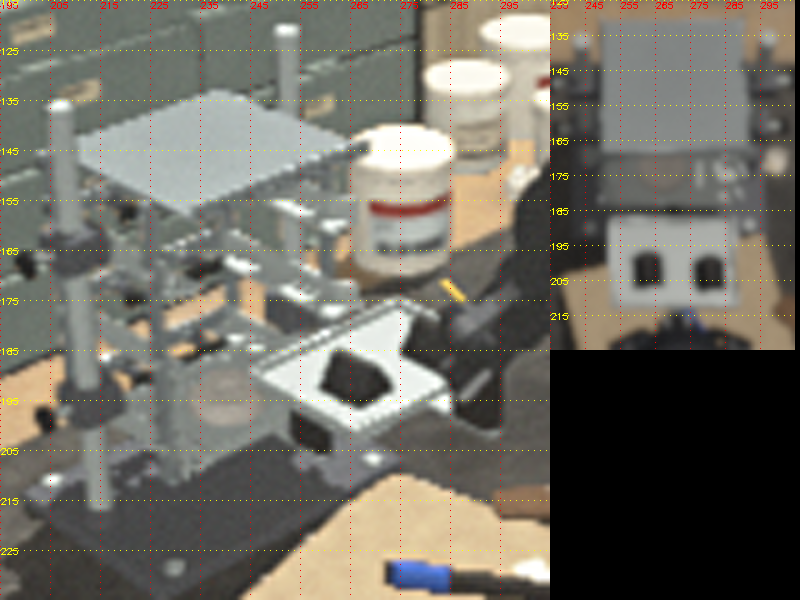

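```bash
python3 - <<'E'
from h import *
from fit import W,P,cor
S=dict(np.load('pics/s3.npz'));T=dict(np.load('pics/t3.npz'))
p=np.array([.4996,-.1334,.1985]); yaw=.019
tr=[p[0]+.075*np.cos(yaw),p[1]+.075*np.sin(yaw),yaw,p[2]-.0398]
print('tray S',P(S,W(tr,cor(.012))).round(1).tolist(),'T',P(T,W(tr,cor(.012))).round(1).tolist())
for z0 in(.053,.060):
    k=[.7196,-.1294,.02,z0]
    for z in(.08,.094,.14,.154): print(z0,z,P(S,W(k,[[-.045,-.071,z],[-.045,-.064,z],[-.045,.071,z],[.08,.064,z]])).round(1).tolist())
    print('roof',P(S,W(k,[[-.065,.067,.19],[-.065,-.067,.19],[-.065,.067,.202],[-.065,-.067,.202],[.07,-.067,.202]])).round(1).tolist())
E
python3 - <<'E'
import numpy as np,cv2
d=np.load('pics/s3.npz')['frame'][130:210,205:305]
cv2.imwrite('pics/c3.png',cv2.resize(d,None,fx=7,fy=7,interpolation=cv2.INTER_CUBIC))
E
```

```text
tray [0.61670298 0.14433115 0.26993528] 
 [ 0.3  0.7 -0.8  1.   0.   0.3 -0.6 -0.2 -2.   0.1 -0.1 -1.7  0.8 -0.2
  0.1 -1.7 -1.1  0.1  2. ]
grip [[0.54441887 0.12433097 0.032     ]]
tray S [[243.9, 187.5], [274.5, 173.0], [297.1, 183.8], [266.2, 199.9]] T [[252.2, 187.5], [288.0, 187.0], [289.2, 212.6], [252.5, 213.2]]
0.053 0.08 [[264.7, 176.5], [263.0, 177.3], [229.5, 193.1], [206.6, 177.5]]
0.053 0.094 [[264.6, 172.6], [263.0, 173.3], [229.1, 188.9], [206.1, 173.6]]
0.053 0.14 [[264.4, 159.4], [262.8, 160.1], [228.1, 175.0], [204.6, 160.5]]
0.053 0.154 [[264.4, 155.2], [262.7, 155.9], [227.8, 170.7], [204.2, 156.3]]
roof [[232.6, 160.9], [267.9, 146.6], [232.3, 157.0], [267.9, 142.8], [238.4, 130.9]]
0.06 0.08 [[264.6, 174.5], [263.0, 175.3], [229.3, 191.0], [206.3, 175.6]]
0.06 0.094 [[264.6, 170.6], [262.9, 171.4], [229.0, 186.9], [205.9, 171.7]]
0.06 0.14 [[264.4, 157.3], [262.7, 158.0], [227.9, 172.9], [204.4, 158.4]]
0.06 0.154 [[264.3, 153.1], [262.7, 153.8], [227.6, 168.5], [203.9, 154.3]]
roof [[232.4, 158.6], [267.9, 144.4], [232.1, 154.6], [267.8, 140.6], [238.3, 128.8]]
```

View pics/c3.png

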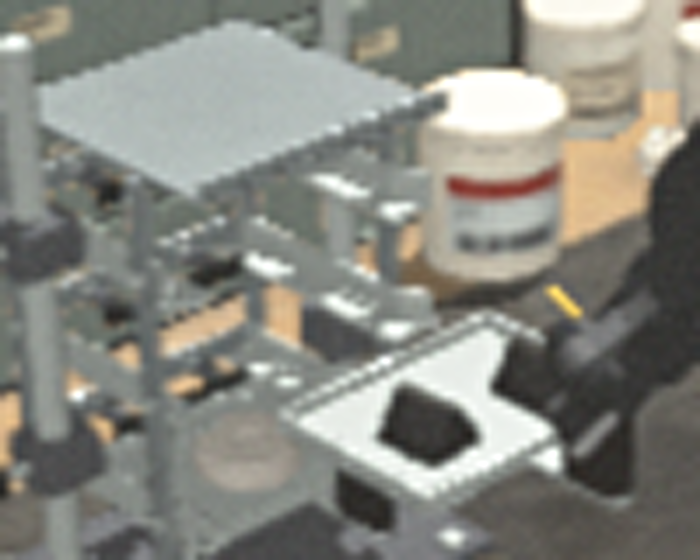

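The tray is held level with both clips on it, at about crop (430,420). Its rear corner pixels agree with the arm pose to within 1 px. The middle right ledge at (261,177) puts the rails at roughly z = 0.138 ± 0.004. I'll enter about 8 mm high and then lower by feel.

>>> move_arm --steps '[0.004,0,0.005,0,0.007,0,0.0104,0,0,0,0.015,0,-0.013,0,0.024,0,-0.026,0,0.033,0,-0.039,0,0.042,0,-0.047,0,0.047,0,-0.047,0,0.047,0,-0.047,0,0.047,0]'

```text
time: 21.22
tool_pos: [0.5653, -0.1325, 0.1873]
ee_rot: [[-0.828, -0.02, 0.561], [-0.018, 1.0, 0.009], [-0.561, -0.003, -0.828]]
force: [-0.5, 0.1, -2.0]
width: 0.0111
gripper_force: 39.6
```

```bash
python3 - <<'E'
from h import *
o=r.get_obs(); R=o['ee_rot']; p=o['tool_pos']; print(p,R,o['force'],o['width'])
for x,z in((.6,.186),(.6295,.186)): print((R.T@(np.array([x,-.1294+(x-.7196)*.02,z])-p)).round(4))
T=dict(snap('top','t4'))
E
```

```text
[ 0.56532314 -0.13248587  0.18728512] [[-0.82763872 -0.01979701  0.56091197]
 [-0.01809188  0.99979941  0.00859225]
 [-0.56096955 -0.00303667 -0.82783086]] [-0.52474464  0.07023312 -1.98415775] 0.011149802248564513
[-0.028   0.      0.0205]
[-0.0524  0.      0.0371]
```

>>> move_arm --steps '[-0.006,0,0.0043,0,-0.013,0,0.0093,0,-0.02,0,0.0145,0,-0.028,0,0.0205,0,-0.035,0,0.0253,0,-0.042,0,0.03,0,-0.048,0,0.034,0,-0.0525,0,0.037,0,-0.0525,0,0.037,0]'

```text
time: 22.4
tool_pos: [0.6301, -0.1313, 0.1865]
ee_rot: [[-0.827, -0.02, 0.561], [-0.018, 1.0, 0.009], [-0.562, -0.003, -0.827]]
force: [-0.9, 0.1, -2.6]
width: 0.0111
gripper_force: 39.6
```

```bash
python3 - <<'E'
from h import *
o=r.get_obs(); R=o['ee_rot']; p=o['tool_pos']; print(p,R,o['force'],o['torque'],o['width'])
E
```

```text
[ 0.63011757 -0.1312791   0.18645686] [[-0.82727012 -0.02006165  0.56144605]
 [-0.01847162  0.99979319  0.00850747]
 [-0.56150062 -0.00333284 -0.82746961]] [-0.88235304  0.05199988 -2.55325562] [-0.00475936  1.05305232 -0.03476359] 0.011139239514175638
```

>>> move_arm --steps '[0.0006,0,0.0008,0,0.0011,0,0.0017,0,0.0017,0,0.0025,0,0.0022,0,0.0033,0,0.0022,0,0.0033,0]'

```text
time: 23.02
tool_pos: [0.6297, -0.1313, 0.1823]
ee_rot: [[-0.827, -0.02, 0.561], [-0.018, 1.0, 0.008], [-0.561, -0.003, -0.828]]
force: [0.8, 0.1, -2.4]
width: 0.0113
gripper_force: 39.6
```

>>> move_arm --steps '[0.0006,0,0.0008,0,0.0011,0,0.0017,0,0.0011,0,0.0017,0,0.0011,0,0.0017,0]'

```text
time: 23.52
tool_pos: [0.6299, -0.1313, 0.1805]
ee_rot: [[-0.827, -0.02, 0.562], [-0.018, 1.0, 0.008], [-0.562, -0.003, -0.827]]
force: [-0.8, 0.3, -2.3]
width: 0.011
gripper_force: 39.6
```

>>> move_arm --steps '[0.0006,0,0.0008,0,0.0011,0,0.0017,0,0.0011,0,0.0017,0,0.0011,0,0.0017,0]'

```text
time: 24.02
tool_pos: [0.6299, -0.1314, 0.1784]
ee_rot: [[-0.827, -0.02, 0.561], [-0.018, 1.0, 0.008], [-0.562, -0.003, -0.827]]
force: [0.8, -0.7, -2.3]
width: 0.0111
gripper_force: 39.6
```

>>> move_arm --steps '[0.0006,0,0.0008,0,0.0011,0,0.0017,0,0.0011,0,0.0017,0,0.0011,0,0.0017,0]'

```text
time: 24.52
tool_pos: [0.6306, -0.1315, 0.1777]
ee_rot: [[-0.826, -0.02, 0.563], [-0.019, 1.0, 0.008], [-0.563, -0.004, -0.826]]
force: [-2.7, -0.4, 2.2]
width: 0.0114
gripper_force: 40.5
```

Contact came at TCP z = 0.1777, so the rails are at 0.138 as estimated. I'll ease off about 1 mm and slide forward.

>>> move_arm --steps '[-0.0006,0,-0.0008,0,-0.0027,0,0.0006,0,-0.0047,0,0.002,0,-0.0068,0,0.0034,0,-0.0088,0,0.0047,0,-0.0088,0,0.0047,0]'

```text
time: 25.28
tool_pos: [0.6402, -0.1313, 0.1778]
ee_rot: [[-0.827, -0.02, 0.562], [-0.018, 1.0, 0.008], [-0.562, -0.004, -0.827]]
force: [-3.7, -0.7, 4.3]
width: 0.0116
gripper_force: 40.8
```

```bash
cat > f.py <<'E'
from h import *
F=[]
for i in range(3):
    r.get_image('top'); o=r.get_obs(); F.append(np.r_[o['force'],o['torque'][1],o['tool_pos']])
print(np.round(F,4)); print(r.get_obs()['time'])
E
python3 f.py
```

```text
[[-4.2485 -0.6931  3.6557  0.8179  0.6402 -0.1314  0.1778]
 [-4.789  -0.015   3.5396  0.8153  0.6402 -0.1313  0.1778]
 [-3.507   0.2193  3.5296  0.7634  0.6402 -0.1313  0.1778]]
25.425
```

>>> move_arm --steps '[-0.0006,0,-0.0008,0,-0.0006,0,-0.0008,0]'

```text
time: 25.68
tool_pos: [0.6399, -0.1312, 0.1778]
ee_rot: [[-0.828, -0.02, 0.561], [-0.018, 1.0, 0.008], [-0.561, -0.003, -0.828]]
force: [-1.3, -0.8, 0.1]
width: 0.0115
gripper_force: 40.1
```

```bash
python3 f.py
```

```text
[[-0.4226 -1.3756 -0.1159  0.5182  0.6399 -0.1312  0.1779]
 [-0.0047 -0.68   -0.6081  0.5841  0.6399 -0.1312  0.1778]
 [ 0.0143 -1.0339  0.6593  0.6147  0.6398 -0.1311  0.1778]]
25.825
```

>>> move_arm --steps '[-0.0012,0,0.0008,0,-0.0025,0,0.0017,0,-0.0033,0,0.0022,0,-0.0033,0,0.0022,0]'

```text
time: 26.32
tool_pos: [0.6431, -0.1312, 0.1778]
ee_rot: [[-0.829, -0.019, 0.56], [-0.018, 1.0, 0.008], [-0.56, -0.003, -0.829]]
force: [-5.8, -1.0, 1.9]
width: 0.0112
gripper_force: 40.7
```

```bash
python3 f.py
```

```text
[[-6.8209 -1.7842  1.9843  1.1401  0.6431 -0.1312  0.1779]
 [-4.9992 -0.9098  2.4339  1.1304  0.6431 -0.1312  0.1779]
 [-5.7706 -1.078   2.2395  1.1537  0.6431 -0.1312  0.1779]]
26.475
```

>>> move_arm --steps '[-0.0008,0,0.0004,0,-0.0018,0,0.0009,0,-0.0018,0,0.0009,0]'

```text
time: 26.85
tool_pos: [0.6448, -0.1312, 0.1779]
ee_rot: [[-0.829, -0.019, 0.559], [-0.018, 1.0, 0.008], [-0.559, -0.003, -0.829]]
force: [-7.5, -0.3, 1.5]
width: 0.0112
gripper_force: 40.8
```

```bash
python3 f.py
```

```text
[[-6.8484 -0.5072  2.5623  1.2687  0.6448 -0.1312  0.1779]
 [-6.3918 -0.4434  2.9863  1.2519  0.6448 -0.1312  0.1779]
 [-7.504  -0.5732  1.8844  1.2753  0.6448 -0.1312  0.1779]]
27.0
```

The force rises about 0.6 N/mm, which matches the spring, so the stop is pushed in roughly 4–5 mm. I'll back off a little and let go.

>>> move_arm --steps '[0.001,0,-0.0007,0,0.0021,0,-0.0014,0,0.0021,0,-0.0014,0,0.0021,0,-0.0014,0]'

```text
time: 27.5
tool_pos: [0.6429, -0.1311, 0.1781]
ee_rot: [[-0.828, -0.02, 0.56], [-0.018, 1.0, 0.008], [-0.56, -0.003, -0.828]]
force: [-4.2, -1.6, 0.3]
width: 0.0112
gripper_force: 40.2
```

>>> move_arm --steps '[0,0,0,0,0,0,0,0,0,0,0,0,0,0,0,0,0,0,0,0,0,0,0,0]' --fingers 1

```text
time: 28.25
tool_pos: [0.6434, -0.1311, 0.1788]
ee_rot: [[-0.827, -0.02, 0.562], [-0.018, 1.0, 0.008], [-0.562, -0.003, -0.827]]
force: [-0.3, -0.1, 0.2]
width: 0.0852
gripper_force: 0.0
```

```bash
python3 f.py
```

```text
[[-0.1512  0.3676 -0.4299  0.5635  0.6434 -0.1311  0.1788]
 [ 0.3809 -0.3086  0.4127  0.5358  0.6434 -0.1311  0.1787]
 [-0.4006 -0.3995 -0.1128  0.5565  0.6434 -0.1311  0.1787]]
28.4
```

>>> move_arm --steps '[0,0,-0.01,0,0,0,-0.03,0,0,0,-0.06,0,0,0,-0.1,0,0.02,0,-0.14,0,0.03,0.05,-0.17,0,0.03,0.1,-0.17,0,0.03,0.15,-0.17,0,0.03,0.15,-0.17,0]'

```text
time: 29.52
tool_pos: [0.5196, 0.0206, 0.3035]
ee_rot: [[-0.826, -0.027, 0.563], [-0.024, 1.0, 0.012], [-0.563, -0.003, -0.826]]
force: [0.6, 0.1, 0.2]
width: 0.0852
gripper_force: 0.0
```

```bash
python3 - <<'E'
from h import *
o=r.get_obs(); print(o['tool_pos'],o['force'])
S=snap('scene','s5');T=snap('top','t5')
a=cv2.resize(S['frame'][125:235,200:300],None,fx=5,fy=5,interpolation=cv2.INTER_CUBIC); b=cv2.resize(T['frame'][125:225,245:305],None,fx=5,fy=5,interpolation=cv2.INTER_CUBIC)
im=np.zeros((550,800,3),np.uint8); im[:,:500]=a; im[:500,500:]=b
cv2.imwrite('pics/o5.png',im)
E
```

```text
[0.51956015 0.02062876 0.30347927] [0.55846867 0.12681489 0.24961594]
```

View pics/o5.png

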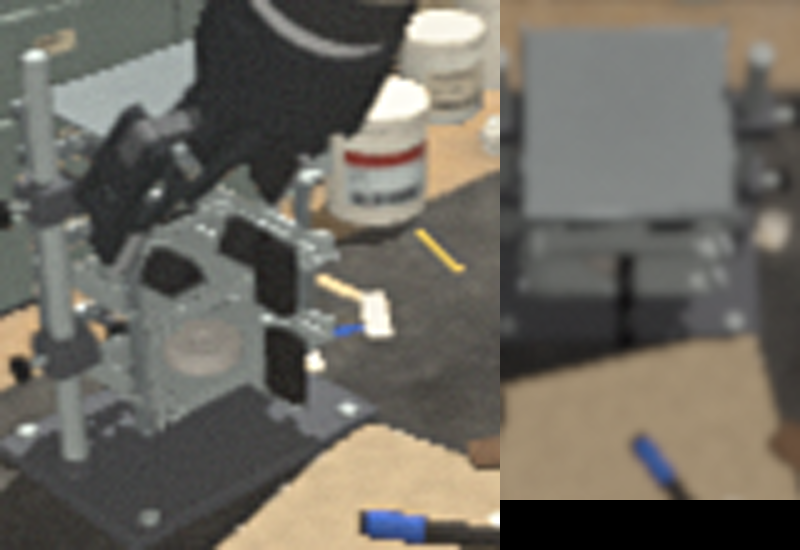

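The tray is seated on the middle rails, with its grip at crop (278,270) directly above the stored tray's grip at (285,365). Both clips are on it, at (172,268) and (245,235), and the arm is clear. I'll hand in now.

```bash
python3 -c "
from bench import r
print(r.hand_in())"
```

```text
the job is handed in; nothing more can be done
None
```

I handed the job in with the tray released on the middle rails against the sprung stop (pushed in about 5 mm at most, estimated from the force), both clips on it, and the arm clear; the hand-in returned no verdict.

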